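# Set out the tea set on its matching coasters

## Task

Lay the tea table: stand each of the four blue-glazed pieces (slim cup, round jar, square caddy, oblong holder) upright on the bamboo coaster whose outline matches the shape and size of its foot, centred within the outline, with the square and the oblong piece turned parallel to their outlines. They are ceramic: set them down, do not drop or tip them, and leave the glass jug and the toad figurine where they stand.

Things in the scene. Friction and masses are not known exactly. Their poses are not given: they have to be found in the camera images.
- cup_center (a point): Slim round tea cup, open at the top: a straight cylinder 40 mm in diameter, 62 mm tall, wall 3 mm, about 90 g. Loose, standing upright, blue glazed ceramic. This point: on its vertical axis, half-way up the body, 31 mm above its foot.
- jar_center (a point): Round lidded tea jar: a cylinder 60 mm in diameter, 66 mm tall with a thin dark band, and on top of that a small knob 18 mm wide, to 80 mm in all; about 260 g. Loose, standing upright, blue glazed ceramic. This point: on its vertical axis, half-way up the body, 33 mm above its foot.
- caddy_center (a point): Square tea caddy with a thin dark band: 48 x 48 mm, 72 mm tall (a flat 2 mm boss on top), about 250 g. Loose, standing upright, blue glazed ceramic. This point: on its vertical axis, half-way up the body, 36 mm above its foot; x and y are square to its sides.
- holder_center (a point): Oblong open-topped holder for tea tools, empty: 84 mm long (its x) by 36 mm wide (its y), 60 mm tall, wall 4 mm, about 180 g. Loose, standing upright, blue glazed ceramic. This point: on its vertical axis, half-way up the body, 30 mm above its foot.
- coaster_small_round_top (a point): Flat coaster of pale bamboo, 6 mm thick, fixed to the table; a thin dark line inlaid 12 mm inside its edge outlines the foot it is made for. The small round one: 64 mm in diameter, outline 40 mm (for the cup). This point: the middle of its upper face, 6 mm above the table; z up.
- coaster_large_round_top (a point): Flat coaster of pale bamboo, 6 mm thick, fixed to the table; a thin dark line inlaid 12 mm inside its edge outlines the foot it is made for. The large round one: 84 mm in diameter, outline 60 mm (for the jar). This point: the middle of its upper face, 6 mm above the table; z up.
- coaster_square_top (a point): Flat coaster of pale bamboo, 6 mm thick, fixed to the table; a thin dark line inlaid 12 mm inside its edge outlines the foot it is made for. The square one: 72 x 72 mm, outline 48 x 48 mm (for the caddy). This point: the middle of its upper face, 6 mm above the table; z up. x and y are square to its sides.
- coaster_oblong_top (a point): Flat coaster of pale bamboo, 6 mm thick, fixed to the table; a thin dark line inlaid 12 mm inside its edge outlines the foot it is made for. The oblong one: 108 mm long (its x) by 60 mm wide (its y), outline 84 x 36 mm (for the holder). This point: the middle of its upper face, 6 mm above the table; z up.
- jug_center (a point): Bystander, not to be moved: a clear glass jug 72 mm in diameter, 62 mm tall, with a black handle that rises along its x to 92 mm high and reaches 63 mm from its axis. This point: on its axis, 31 mm above its foot.
- toad_center (a point): Bystander, not to be moved: a brown clay toad figurine, 68 mm across, 60 mm tall, facing its -x. This point: on its axis, 20 mm above its foot. A loose white lidded bowl, 82 mm across and 70 mm tall, stands among the things as well and is not listed. All the things, coasters and bystanders on the black slate stand with their axes at least 125 mm apart, and none is over 92 mm tall; taller equipment (to 0.23 m) stands only beyond x = 0.77 m or more than 0.53 m to the side.
There are look-alikes about, which are no part of the job. What is shaped like the part that bears cup_center but pink or yellow is not meant.

How it is judged (in metres and radians):
At the end, for the whole second after the job is handed in: Cup on small round, jar on large round, caddy on square, holder on oblong coaster: upright (0.08 rad), foot flat on it (height within 3 mm), within 12 mm of its centre; caddy and holder parallel to the outlines within 0.22 rad (any quarter turn / either way round); all at rest (horizontal distance between cup_center and coaster_small_round_top below 0.012 m and z of cup_center in the frame of coaster_small_round_top between 0.028 and 0.034 m and angle between each of cup_center, jar_center, caddy_center, holder_center's own z axis and vertical below 0.08 rad and linear speed of each of cup, jar, caddy, holder below 0.01 m/s and horizontal distance between jar_center and coaster_large_round_top below 0.012 m and z of jar_center in the frame of coaster_large_round_top between 0.03 and 0.036 m and horizontal distance between caddy_center and coaster_square_top below 0.012 m and z of caddy_center in the frame of coaster_square_top between 0.033 and 0.039 m and (angle between the x axis of caddy_center and the x axis of coaster_square_top, either way round below 0.22 rad or angle between the x axis of caddy_center and the y axis of coaster_square_top, either way round below 0.22 rad) and horizontal distance between holder_center and coaster_oblong_top below 0.012 m and z of holder_center in the frame of coaster_oblong_top between 0.027 and 0.033 m and angle between the x axis of holder_center and the x axis of coaster_oblong_top, either way round below 0.22 rad); the robot touches nothing.
It fails at once if a piece of the set was tipped by more than 40 degrees (angle between any of cup_center, jar_center, caddy_center, holder_center's own z axis and vertical above 0.7 rad).
It fails at once if a piece of the set was dropped or flung (over 0.6 m/s out of the grip) ((linear speed of cup above 0.6 m/s and contact force between the fingers and cup below 0.1 N) or (linear speed of jar above 0.6 m/s and contact force between the fingers and jar below 0.1 N) or (linear speed of caddy above 0.6 m/s and contact force between the fingers and caddy below 0.1 N) or (linear speed of holder above 0.6 m/s and contact force between the fingers and holder below 0.1 N)).
It fails at once if the glass jug was shifted by more than 20 mm or toppled (distance of jug_center from where it was at the start of the episode above 0.02 m).
It fails at once if the toad figurine was shifted by more than 20 mm or toppled (distance of toad_center from where it was at the start of the episode above 0.02 m).
It also fails if it takes over 120 s, if anything falls off the work surface, if the arm or the gripper's body presses on something with over 40 N, if the wrist force passes 120 N, or if a joint passes its speed limit or range.

## Robot

A 6-joint arm with a two-finger parallel gripper is mounted at the origin on the work surface. World frame = base frame: x ahead of the robot, y to its left, z up, the work surface at z = 0. Lengths are in mm, angles in rad, forces in N, time in s.
With the tool pointing down it reaches from about 275 to 1000 mm from the base axis. Payload 8.4 kg.
Tool frame: the origin (TCP) lies midway between the tips of the shut fingers; the grasp point (between the pads) lies 19 mm behind it; z points along the fingers, y is the line along which they close (so a half turn about z gives the same grasp; the last joint's range is limited). The gripper opens to 85 mm and grips with 20 to 120 N. Pads are 22 mm wide; open, the fingers measure 114 mm over their backs; the gripper's body (76 mm by 85 mm) begins 54 mm behind the grasp point. The pads swing forward as they close: fully open they stand 13 mm farther back than shut.
Start: joints at [1.155, 0.353, 1.633, -0, 1.155, -0.002], TCP at [251.306, 572.253, 231.281] pointing down, gripper open.
Joint ranges: [-2.63, 2.63], [-0.92, 2.1], [0.06, 2.66], [-1.3, 4.44], [0, 2.69], [-3.02, 3.02]. Speed limits (rad/s): [2.22, 2.22, 2.79, 3.14, 3.14, 3.14].

## Interface

Orientations are given as [roll, pitch, yaw] about the fixed x, y, z axes, in that order (R = Rz(yaw) Ry(pitch) Rx(roll)).
In Python, from rig import r gives the robot as it stands.
- The arm moves only by the shell command python3 -m inch 'ROWS' [OPENING] [FORCE]. ROWS is JSON, a list that holds one entry, the list of rows, each a list of 6 numbers: the shift along the tool's x, y, z scaled (see below), then the turn, a rotation vector about the tool's x, y, z scaled (see below). In form: [[[tx, ty, tz, wx, wy, wz], ...]]. A call has 1 to 8 rows; each row is the pose to reach, as a shift and turn from the pose commanded when the call began, along the tool's axes at that moment, turning the shorter way round; what a row does not reach only later rows make up. The controller multiplies each number of a shift by 20 cm and each number of a turn by pi rad. A row lasts 1/12 s, in which the tool goes at most 41.7 mm and 7.16 degrees, less where a joint would pass 70% of its speed; a pose out of reach is approached as far as the arm can. A call with a number of a shift or a turn outside -1 to 1 is refused whole. A call with a gripper value outside its range is refused whole. OPENING is the gripper's target within -1 to 1 (fully open at 1, half-way at 0, shut at -1), set as the call begins (- or left out, the last holds). The fingers move at their own pace and stop on an object; FORCE is the grip in N (left out, the last holds). Time passes only in rows, so rows that repeat a pose let the fingers close. It gives the time, the measured TCP pose, the force, the opening and the grip force at its end, in the units of the state.
- r.sense(): the state, without advancing time (a new reading comes with each control period).
- r.grab_frame(name): name is "scene" or "top"; returns the picture (384x512x3 uint8, red, green, blue); there is no depth.
- r.camera_info(name): a dict with "K" (3x3 intrinsics, pixels), "rvec" (rotation vector, rad) and "tvec" (3), from world to camera coordinates, as OpenCV has them. Camera axes: x right, y down, z forward; pixel columns grow to the right and rows downward; lengths in mm; the calibration is good to about 2 mm. A picture is of the moment at which its call begins. camera_info takes no time and is no camera call.
- r.sign_off(): hands the job in; it is judged then, once.
The state is a dict: "clock": time; "qpos": joint angles; "qvel": joint speeds; "joint_efforts": joint torques, N m; "eef_pos": TCP position; "tcp_rot": TCP orientation; "contact_force": force on the tool from outside, world axes, zero at the start; "wrist_torque": the same for the moment, N m; "opening": opening from 0.0 (shut) to 1.0 (fully open); "grasp_force": force on a finger pad.
Only numpy, scipy, OpenCV 4.12 (cv2) and the standard library are available. Lean on these libraries where they do the work, as an engineer would, in place of code of your own. Each camera call takes 0.05 s, during which the arm holds its last target. There are 200 camera calls.

## Working session

There is one attempt and no reset: what is moved stays moved. The work goes in short steps, Python scripts to look and compute and a shell command to move; the robot and the scene stay as the last step left them, time stands still between calls to the robot, and variables do not carry over. Pictures are saved under pics/ and viewed, at most 14 in all, crops included, and the job is handed in when it is done.

```bash
mkdir -p pics; ls; python3 - <<'E'
from rig import r
import cv2,numpy as np
for n in("scene","top"):
    f=r.grab_frame(n);cv2.imwrite(f"pics/{n}0.png",f[:,:,::-1]);i=r.camera_info(n)
    R=cv2.Rodrigues(np.array(i["rvec"],float))[0];print(n,np.array(i["K"]).tolist(),i["rvec"],i["tvec"],(-R.T@np.array(i["tvec"]).ravel()).round())
print(r.sense())
E
```

```text
pics
scene [[357.2085807381596, 0.0, 257.30875379726166], [0.0, 357.2085807381596, 190.64903082073937], [0.0, 0.0, 1.0]] [ 2.07720379  1.66284743 -0.48610005] [-118.10149044 -394.6565542  1357.86627054] [1061. -113.  935.]
top [[395.5640895354812, 0.0, 248.97793976530784], [0.0, 395.5640895354812, 196.9899734929515], [0.0, 0.0, 1.0]] [ 2.20686721 -2.18061991  0.07343638] [ -14.2938975   501.60053042 1362.31214721] [ 418.    0. 1390.]
{'clock': 0.1, 'qpos': array([ 1.15462851e+00,  3.53554630e-01,  1.63408178e+00,  1.60172780e-05,
        1.15518917e+00, -2.45166891e-03]), 'qvel': array([ 2.52837501e-03,  3.52967608e-05, -1.55078955e-03,  1.57455679e-03,
       -9.68811390e-04, -1.67882884e-04]), 'joint_efforts': array([ 9.31230315e-04, -6.06355762e+01, -3.42821431e+01,  1.06947962e-04,
        3.94040690e-03,  3.71619740e-05]), 'eef_pos': array([251.10819362, 571.86162973, 230.64248334]), 'tcp_rot': array([-3.14035977e+00, -1.76684366e-05,  2.72787002e+00]), 'contact_force': array([-0.05671951, -0.63896291,  0.0942647 ]), 'wrist_torque': array([ 0.00655363, -0.01268565, -0.00458567]), 'grasp_force': 0.0, 'opening': 1.0033176981485135}
```

View pics/scene0.png

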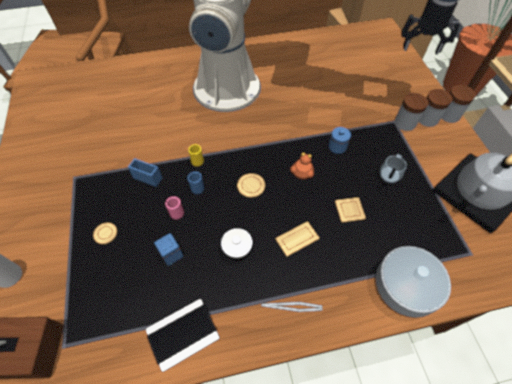

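View pics/top0.png

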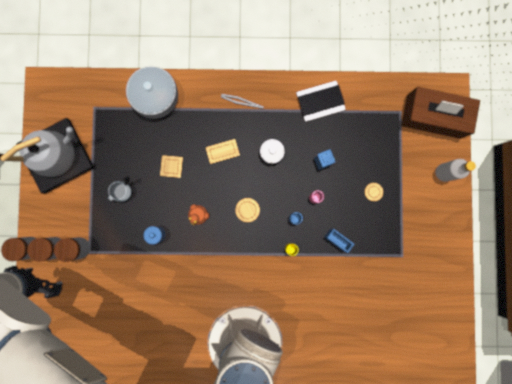

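Candidates for the cup: blue at top (295,218), pink (317,197) and yellow (292,249). I choose the blue one. The other blue pieces are the jar (152,235), caddy (325,159) and holder (340,240). The large grey-blue pan at (152,92) is not part of the job. The coasters are small (374,191), large (248,209), square (172,166) and oblong (223,151).

```bash
cat > h.py <<'E'
from rig import r
import cv2,numpy as np
def cam(n):
    i=r.camera_info(n);return np.array(i["K"],float),cv2.Rodrigues(np.array(i["rvec"],float))[0],np.array(i["tvec"],float).ravel()
def ray(n,px,z):
    K,R,t=cam(n);px=np.atleast_2d(px).astype(float)
    d=(R.T@np.linalg.inv(K)@np.c_[px,np.ones(len(px))].T).T;c=-R.T@t
    return (c+d*((z-c[2])/d[:,2])[:,None])[:,:2]
def proj(n,P):
    K,R,t=cam(n);q=K@(R@np.array(P,float)+t);return q[:2]/q[2]
def blobs(f,kind,s=4):
    g=cv2.resize(f,None,fx=s,fy=s,interpolation=cv2.INTER_CUBIC)
    h=cv2.cvtColor(g,cv2.COLOR_RGB2HSV)
    lo,hi=((100,110,40),(125,255,255)) if kind=="blue" else ((12,40,140),(30,190,255))
    m=cv2.morphologyEx(cv2.inRange(h,lo,hi),cv2.MORPH_CLOSE,np.ones((9,9)))
    out=[]
    for c in cv2.findContours(m,cv2.RETR_EXTERNAL,cv2.CHAIN_APPROX_NONE)[0]:
        c=cv2.convexHull(c)
        if cv2.contourArea(c)<60*s*s: continue
        M=cv2.moments(c);p=(np.array([M["m10"],M["m01"]])/M["m00"]+.5)/s-.5
        out.append((p,(c[:,0]+.5)/s-.5))
    return out
H=dict(cup=31,jar=37,caddy=36,holder=30)
GT=dict(cup=(295,218),jar=(152,235),caddy=(325,159),holder=(340,240),small=(374,191),large=(248,209),square=(172,166),oblong=(223,151))
def measure(guess=None):
    F={n:r.grab_frame(n) for n in("top","scene")};o={}
    for k,g in GT.items():
        kind="blue" if k in H else "wood";z=H.get(k,6)
        if guess and k in guess: X0=np.array(guess[k])
        else: X0=ray("top",g,z)[0]
        o[k]={}
        for n in F:
            q=proj(n,[*X0,z]);b=blobs(F[n],kind)
            b=[x for x in b if np.linalg.norm(x[0]-q)<14]
            if not b: continue
            p,c=min(b,key=lambda x:np.linalg.norm(x[0]-q))
            w=ray(n,c,z);rect=cv2.minAreaRect(w.astype(np.float32))
            o[k][n]=(ray(n,p,z)[0].round(1),np.round(rect[1]),round(rect[2],1))
    return o,F
E
python3 - <<'E'
from h import *
o,F=measure()
for k in o: print(k,o[k])
a=F["top"][130:260,140:390];cv2.imwrite("pics/crop1.png",cv2.resize(a,(750,390),interpolation=cv2.INTER_CUBIC)[:,:,::-1])
E
```

```text
cup {'top': (array([ 430.4, -168.2]), array([37., 45.]), 27.1), 'scene': (array([ 429.3, -167.7]), array([90., 47.]), 1.8)}
jar {'top': (array([367.2, 317.9]), array([63., 62.]), 66.8), 'scene': (array([374.2, 311.9]), array([ 62., 113.]), 54.3)}
caddy {'top': (array([ 634.8, -266.9]), array([54., 65.]), 22.6), 'scene': (array([ 632.2, -266.3]), array([86., 56.]), 23.1)}
holder {'top': (array([ 355.5, -318.5]), array([95., 45.]), 54.5), 'scene': (array([ 359.9, -314.5]), array([119.,  71.]), 54.2)}
small {'top': (array([ 527. , -445.9]), array([66., 65.]), 89.7), 'scene': (array([ 528.9, -446.2]), array([67., 66.]), 43.2)}
large {'top': (array([457.9,  -2.6]), array([86., 87.]), 0.7), 'scene': (array([460.2,  -2.8]), array([88., 86.]), 5.8)}
square {'top': (array([607.9, 267. ]), array([76., 77.]), 84.5), 'scene': (array([610.3, 266.9]), array([75., 76.]), 85.7)}
oblong {'top': (array([664.1,  88. ]), array([ 65., 112.]), 16.9), 'scene': (array([666.6,  87.2]), array([ 64., 112.]), 17.0)}
```

View pics/crop1.png

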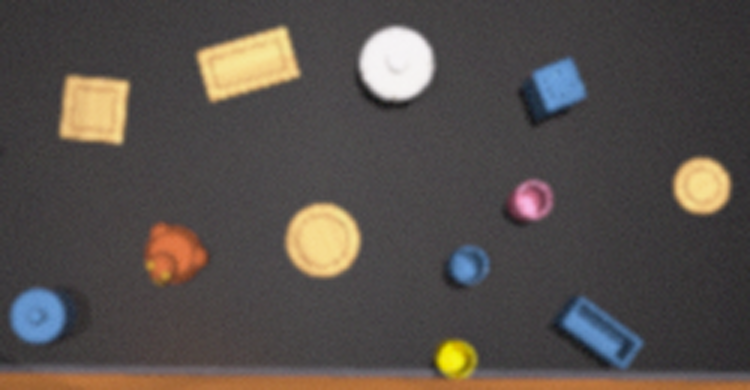

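The crop confirms the choices: cup at crop (468,265), jar (40,315), caddy (557,85), holder (600,330), next to the pink cup (530,200) and the yellow cup (457,358). Jar first.

```bash
cat > d.py <<'E'
import sys,numpy as np
from rig import r
from scipy.spatial.transform import Rotation as Ro
# usage: d.py x y z yawdeg -> tool-axis shift/turn in move units
s=r.sense();x,y,z,a=map(float,sys.argv[1:5])
A=Ro.from_euler("xyz",s["tcp_rot"]);B=Ro.from_euler("xyz",[np.pi,0,np.radians(a)])
d=A.inv().apply(np.array([x,y,z])-s["eef_pos"]);w=(A.inv()*B).as_rotvec()
print("t",s["clock"],"pos",s["eef_pos"].round(1),"yaw",np.degrees(s["tcp_rot"][2]).round(1),"F",s["contact_force"].round(1),"open",round(float(s["opening"]),3),"g",round(float(s["grasp_force"]),1))
print("shift",(d/200).round(4),"turn",(w/np.pi).round(4),"rows",np.linalg.norm(d)/41.7,np.degrees(np.linalg.norm(w))/7.16)
E
python3 d.py 370 315 160 156.3
```

```text
t 0.2 pos [251.2 572.  230.9] yaw 156.3 F [0.5 0.6 0.2] open 0.999 g 0.0
shift [-1.0607 -0.9374  0.3551] turn [-0.0003 -0.     -0.    ] rows 6.999585491790729 0.006642931668973912
```

```bash
python3 -m inch '[[[-0.25,-0.22,0.08,0,0,0],[-0.4,-0.38,0.16,0,0,0],[-0.6,-0.53,0.22,0,0,0],[-0.8,-0.7,0.28,0,0,0],[-0.95,-0.85,0.33,0,0,0],[-1,-0.937,0.355,0,0,0],[-1,-0.937,0.355,0,0,0],[-1,-0.937,0.355,0,0,0]]]' 1; python3 d.py 370 315 110 156.3
python3 - <<'E'
from h import *
for n in("scene","top"):
    f=r.grab_frame(n);q=proj(n,[370,315,60]).astype(int);a=f[q[1]-50:q[1]+50,max(q[0]-65,0):q[0]+65]
    cv2.imwrite(f"pics/j_{n}.png",a[:,:,::-1]) 
E
python3 -c "
import cv2,numpy as np
a=[cv2.resize(cv2.imread(f'pics/j_{n}.png'),(400,320),interpolation=2) for n in('scene','top')];cv2.imwrite('pics/j.png',np.hstack(a))"
```

```text
clock: 0.87
eef_pos: [358.8, 314.7, 158.5]
tcp_rot: [-3.137, -0.001, 2.725]
contact_force: [-0.1, 1.0, 0.3]
opening: 1.0
grasp_force: 0.0
t 0.8667 pos [358.8 314.7 158.5] yaw 156.1 F [-0.1  1.   0.3] open 1.0 g 0.0
shift [-0.0507  0.0254  0.2424] turn [-0.0016 -0.0003 -0.0009] rows 1.1941648220719236 0.045732397844447596
```

View pics/j.png

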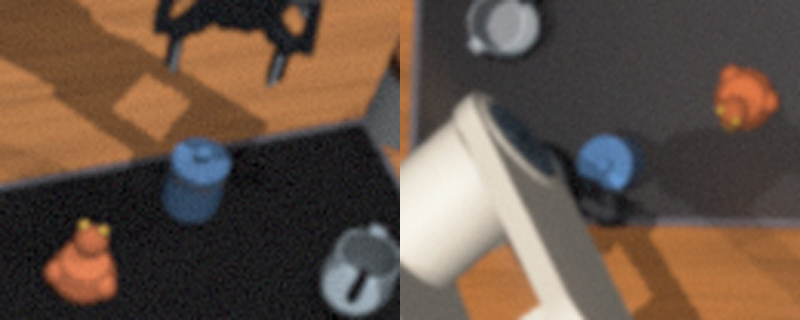

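```bash
python3 d.py 368.5 317 18 156.3; python3 -c "
from h import *
q=proj('scene',[370,315,60]).astype(int)
print((proj('scene',[358.8,314.7,171])-q+[65,50])*[400/130,3.2])"
```

```text
t 0.9667 pos [359.4 319.3 160.2] yaw 156.1 F [-0.2  0.2  0. ] open 1.0 g 0.0
shift [-0.0465  0.0082  0.7108] turn [-0.0001 -0.0001 -0.0009] rows 3.416709318253405 0.02305489578454457
[218.62356959  73.13977909]
```

Gripper matches the picture. Align first, then descend and grip.

```bash
python3 -m inch '[[[-0.046,0.008,0.1,0,0,0],[-0.046,0.008,0.2,0,0,0],[-0.046,0.008,0.32,0,0,0],[-0.046,0.008,0.44,0,0,0],[-0.046,0.008,0.56,0,0,0],[-0.046,0.008,0.66,0,0,0],[-0.046,0.008,0.71,0,0,0],[-0.046,0.008,0.71,0,0,0]]]' 1 40;python3 -m inch '[[[0,0,0,0,0,0],[0,0,0,0,0,0],[0,0,0,0,0,0],[0,0,0,0,0,0],[0,0,0,0,0,0],[0,0,0,0,0,0],[0,0,0,0,0,0],[0,0,0,0,0,0]]]' -1 40;  python3 d.py 368.5 317 18 156.3
```

```text
clock: 1.63
eef_pos: [367.1, 318.4, 16.6]
tcp_rot: [-3.139, -0.001, 2.729]
contact_force: [-0.4, -0.9, 0.2]
opening: 0.998
grasp_force: 0.0
clock: 2.3
eef_pos: [368.6, 318.7, 19.6]
tcp_rot: [3.14, 0.001, 2.728]
contact_force: [-2.8, 1.4, 7.1]
opening: 0.697
grasp_force: 43.7
t 2.3 pos [368.6 318.7  19.6] yaw 156.3 F [-2.8  1.4  7.1] open 0.697 g 43.7
shift [-0.0028 -0.0082  0.0082] turn [ 0.0006  0.0002 -0.0001] rows 0.057284619736596855 0.016614944940092864
```

```bash
python3 -m inch '[[[0,0,-0.03,0,0,0],[0,0,-0.1,0,0,0],[0,0,-0.2,0,0,0],[0,0,-0.3,0,0,0],[0,0,-0.4,0,0,0],[0,0,-0.5,0,0,0],[0,0,-0.56,0,0,0],[0,0,-0.6,0,0,0]]]';  python3 d.py 459 -2.7 138 156.3
```

```text
clock: 2.97
eef_pos: [368.9, 318.5, 140.6]
tcp_rot: [3.139, 0.001, 2.728]
contact_force: [-0.4, -0.1, -2.4]
opening: 0.69
grasp_force: 44.0
t 2.9667 pos [368.9 318.5 140.6] yaw 156.3 F [-0.4 -0.1 -2.4] open 0.69 g 44.0
shift [-1.0586 -1.2894  0.0108] turn [ 0.0009  0.0005 -0.0001] rows 8.001321740172447 0.02538724296288311
```

```bash
python3 -m inch '[[[-0.03,-0.04,0,0,0,0],[-0.09,-0.11,0,0,0,0],[-0.16,-0.195,0,0,0,0],[-0.235,-0.285,0,0,0,0],[-0.31,-0.375,0,0,0,0],[-0.385,-0.465,0,0,0,0],[-0.46,-0.555,0,0,0,0],[-0.53,-0.645,0,0,0,0]]]'; python3 -m inch '[[[-0.075,-0.09,0,0,0,0],[-0.15,-0.18,0,0,0,0],[-0.225,-0.27,0,0,0,0],[-0.3,-0.36,0,0,0,0],[-0.38,-0.46,0,0,0,0],[-0.46,-0.56,0,0,0,0],[-0.51,-0.62,0,0,0,0],[-0.53,-0.645,0,0,0,0]]]';python3 -m inch '[[[0,0,0.05,0,0,0],[0,0,0.1,0,0,0],[0,0,0.15,0,0,0],[0,0,0.15,0,0,0],[0,0,0.15,0,0,0],[0,0,0.15,0,0,0]]]';  python3 d.py 459 -2.7 26 156.3
python3 - <<'E'
from h import *
n="scene";f=r.grab_frame(n);q=proj(n,[459,-3,60]).astype(int);a=f[q[1]-45:q[1]+45,q[0]-60:q[0]+60]
cv2.imwrite("pics/j2.png",cv2.resize(a,(640,480),interpolation=2)[:,:,::-1])
print(q)
E
```

```text
clock: 3.63
eef_pos: [412.9, 155.3, 137.5]
tcp_rot: [-3.141, -0.001, 2.728]
contact_force: [0.7, 0.1, -2.9]
opening: 0.687
grasp_force: 43.9
clock: 4.3
eef_pos: [458.2, -5.8, 137.6]
tcp_rot: [-3.141, -0.001, 2.726]
contact_force: [-0.2, -0.1, -2.2]
opening: 0.696
grasp_force: 43.9
clock: 4.8
eef_pos: [458.3, -2.8, 108.0]
tcp_rot: [-3.141, -0.001, 2.729]
contact_force: [-0.1, 0.7, -2.7]
opening: 0.695
grasp_force: 44.0
t 4.8 pos [458.3  -2.8 108. ] yaw 156.4 F [-0.1  0.7 -2.7] open 0.695 g 44.0
shift [-0.0032  0.0022  0.4101] turn [-0.0001 -0.0002  0.0003] rows 1.9669421287085074 0.009005741705763083
[250 174]
```

View pics/j2.png

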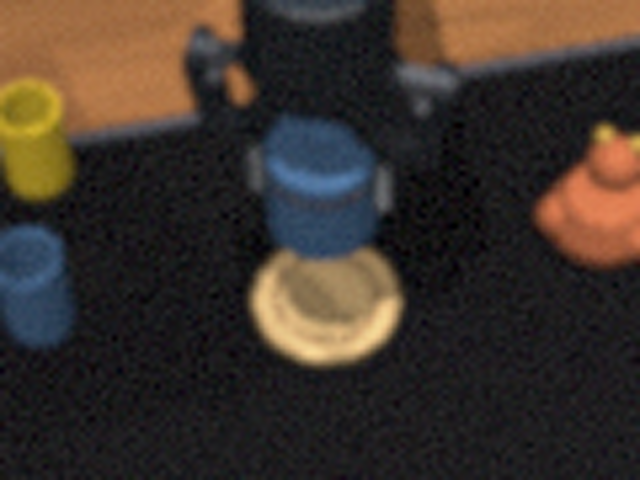

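```bash
python3 -m inch '[[[0,0,0.08,0,0,0],[0,0,0.16,0,0,0],[0,0,0.24,0,0,0],[0,0,0.32,0,0,0],[0,0,0.37,0,0,0],[0,0,0.395,0,0,0],[0,0,0.405,0,0,0],[0,0,0.405,0,0,0]]]';python3 -m inch '[[[0,0,0.003,0,0,0],[0,0,0.006,0,0,0],[0,0,0.009,0,0,0],[0,0,0.012,0,0,0],[0,0,0.012,0,0,0],[0,0,0.012,0,0,0]]]';  python3 d.py 459 -2.7 26 156.3
```

```text
clock: 5.52
eef_pos: [458.7, -3.4, 27.4]
tcp_rot: [3.142, 0.0, 2.728]
contact_force: [0.1, -0.4, -3.2]
opening: 0.691
grasp_force: 44.0
clock: 6.02
eef_pos: [458.9, -3.5, 25.6]
tcp_rot: [3.141, 0.001, 2.728]
contact_force: [-2.1, 0.8, 6.6]
opening: 0.69
grasp_force: 44.7
t 6.0167 pos [458.9  -3.5  25.6] yaw 156.3 F [-2.1  0.8  6.6] open 0.69 g 44.7
shift [ 0.0013  0.0038 -0.002 ] turn [ 0.0001  0.0003 -0.0001] rows 0.021323886794943073 0.007856969228364154
```

```bash
python3 -m inch '[[[0,0,0,0,0,0],[0,0,0,0,0,0],[0,0,0,0,0,0],[0,0,0,0,0,0],[0,0,0,0,0,0],[0,0,0,0,0,0]]]' 1;python3 -m inch '[[[0,0,-0.05,0,0,0],[0,0,-0.12,0,0,0],[0,0,-0.22,0,0,0],[0,0,-0.34,0,0,0],[0,0,-0.48,0,0,0],[0,0,-0.54,0,0,0],[0,0,-0.55,0,0,0],[0,0,-0.55,0,0,0]]]';  python3 d.py 431 -168 120 156.3
```

```text
clock: 6.52
eef_pos: [458.5, -3.4, 24.9]
tcp_rot: [-3.142, 0.0, 2.728]
contact_force: [-1.1, -0.3, 0.1]
opening: 1.002
grasp_force: 0.0
clock: 7.18
eef_pos: [459.1, -3.4, 135.9]
tcp_rot: [3.141, 0.002, 2.728]
contact_force: [0.5, -0.7, -0.6]
opening: 0.998
grasp_force: 0.0
t 7.1833 pos [459.1  -3.4 135.9] yaw 156.3 F [ 0.5 -0.7 -0.6] open 0.998 g 0.0
shift [-0.2022 -0.8099  0.0793] turn [ 0.0003  0.0007 -0.    ] rows 4.021551703156489 0.018224748142638032
```

```bash
python3 -m inch '[[[-0.04,-0.16,0,0,0,0],[-0.09,-0.36,0,0,0,0],[-0.14,-0.56,0,0,0,0],[-0.18,-0.74,0,0,0,0],[-0.203,-0.81,0.08,0,0,0],[-0.203,-0.81,0.08,0,0,0],[-0.203,-0.81,0.08,0,0,0]]]';python3 d.py 431 -168 18.3 156.3;python3 - <<'E'
from h import *
n="scene";f=r.grab_frame(n);q=proj(n,[431,-168,60]).astype(int);a=f[q[1]-45:q[1]+45,q[0]-60:q[0]+60]
cv2.imwrite("pics/c1.png",cv2.resize(a,(640,480),interpolation=2)[:,:,::-1])
o,_=measure(dict(jar=(459,-3)))
print(o["jar"],o["cup"],o["large"])
E
```

```text
clock: 7.77
eef_pos: [429.0, -168.1, 117.3]
tcp_rot: [3.142, -0.004, 2.725]
contact_force: [0.1, 0.6, -0.5]
opening: 1.005
grasp_force: 0.0
t 7.7667 pos [ 429.  -168.1  117.3] yaw 156.2 F [ 0.1  0.6 -0.5] open 1.005 g 0.0
shift [-0.011   0.0046  0.4951] turn [ 0.     -0.0012 -0.0008] rows 2.3752222298774455 0.0374980286241114
{'top': (array([461.4,  -3.5]), array([51., 51.]), 0.7), 'scene': (array([452.2,  -2.1]), array([67., 99.]), 87.4)} {'scene': (array([ 429.3, -167.9]), array([89., 48.]), 9.8)} {'top': (array([457.8,  -2.3]), array([86., 87.]), 0.7), 'scene': (array([466.1,  -3.4]), array([86., 69.]), 81.4)}
```

View pics/c1.png

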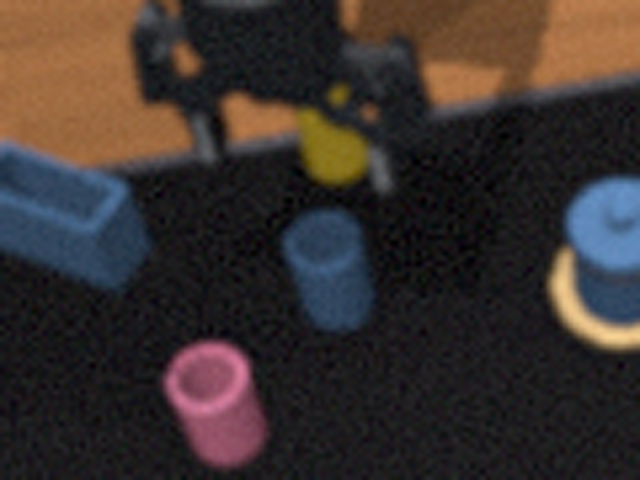

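The picture shows the cup (330,270), clear of yellow (335,140) and pink (215,405), and the gripper behind and above it. The jar stands on its coaster at right. Descend and grip.

```bash
python3 -m inch '[[[-0.008,0.004,0.1,0,0,0],[-0.008,0.004,0.2,0,0,0],[-0.008,0.004,0.3,0,0,0],[-0.008,0.004,0.4,0,0,0],[-0.008,0.004,0.47,0,0,0],[-0.008,0.004,0.5,0,0,0],[-0.008,0.004,0.5,0,0,0],[-0.008,0.004,0.5,0,0,0]]]' 1 30;python3 -m inch '[[[0,0,0,0,0,0],[0,0,0,0,0,0],[0,0,0,0,0,0],[0,0,0,0,0,0],[0,0,0,0,0,0],[0,0,0,0,0,0],[0,0,0,0,0,0],[0,0,0,0,0,0]]]' -1 30;python3 -m inch '[[[0,0,-0.03,0,0,0],[0,0,-0.1,0,0,0],[0,0,-0.2,0,0,0],[0,0,-0.3,0,0,0],[0,0,-0.4,0,0,0],[0,0,-0.5,0,0,0],[0,0,-0.56,0,0,0],[0,0,-0.6,0,0,0]]]';  python3 d.py 528 -446 139 156.3
```

```text
clock: 8.58
eef_pos: [432.7, -167.5, 19.3]
tcp_rot: [3.142, 0.0, 2.729]
contact_force: [0.4, -0.2, 0.0]
opening: 0.998
grasp_force: 0.0
clock: 9.25
eef_pos: [432.8, -168.2, 19.6]
tcp_rot: [3.141, 0.001, 2.728]
contact_force: [-1.0, 1.1, 7.9]
opening: 0.454
grasp_force: 29.5
clock: 9.92
eef_pos: [432.9, -168.3, 140.8]
tcp_rot: [3.142, 0.002, 2.728]
contact_force: [1.0, 0.4, -1.2]
opening: 0.456
grasp_force: 30.4
t 9.9167 pos [ 432.9 -168.3  140.8] yaw 156.3 F [ 1.   0.4 -1.2] open 0.456 g 30.4
shift [-0.9938 -1.08    0.0115] turn [ 0.      0.0008 -0.0001] rows 7.039461118002444 0.0193449585676125
```

```bash
python3 -m inch '[[[-0.03,-0.03,0,0,0,0],[-0.08,-0.09,0,0,0,0],[-0.15,-0.16,0,0,0,0],[-0.22,-0.24,0,0,0,0],[-0.29,-0.315,0,0,0,0],[-0.36,-0.39,0,0,0,0],[-0.43,-0.465,0,0,0,0],[-0.5,-0.54,0,0,0,0]]]'; python3 -m inch '[[[-0.075,-0.08,0,0,0,0],[-0.15,-0.16,0,0,0,0],[-0.225,-0.24,0,0,0,0],[-0.3,-0.32,0,0,0,0],[-0.37,-0.4,0,0,0,0],[-0.44,-0.48,0,0,0,0],[-0.48,-0.52,0,0,0,0],[-0.503,-0.54,0,0,0,0]]]';python3 -m inch '[[[0,0,0.05,0,0,0],[0,0,0.1,0,0,0],[0,0,0.2,0,0,0],[0,0,0.3,0,0,0],[0,0,0.3,0,0,0],[0,0,0.3,0,0,0]]]';  python3 d.py 530 -446.8 26 156.3
python3 - <<'E'
from h import *
o,_=measure(dict(cup=(528,-446)))
print(o["cup"],o["small"])
E
```

```text
clock: 10.58
eef_pos: [480.2, -308.4, 137.6]
tcp_rot: [3.141, -0.002, 2.728]
contact_force: [0.8, -0.6, -0.2]
opening: 0.455
grasp_force: 30.4
clock: 11.25
eef_pos: [528.9, -447.9, 137.5]
tcp_rot: [3.141, -0.001, 2.727]
contact_force: [-0.6, 0.7, -0.5]
opening: 0.455
grasp_force: 30.4
clock: 11.75
eef_pos: [527.9, -444.5, 77.1]
tcp_rot: [3.14, -0.004, 2.728]
contact_force: [-0.1, 0.0, -0.7]
opening: 0.453
grasp_force: 30.4
t 11.75 pos [ 527.9 -444.5   77.1] yaw 156.3 F [-0.1  0.  -0.7] open 0.453 g 30.4
shift [-0.0152 -0.0065  0.2552] turn [ 0.0004 -0.0013  0.0002] rows 1.2266664330682242 0.03376207255322367
{'scene': (array([ 497.5, -475. ]), array([85., 26.]), 34.6)} {'top': (array([ 521.8, -433.3]), array([59., 29.]), 27.9), 'scene': (array([ 531.7, -446. ]), array([57., 63.]), 24.3)}
```

```bash
python3 -m inch '[[[-0.012,-0.006,0.05,0,0,0],[-0.012,-0.006,0.1,0,0,0],[-0.012,-0.006,0.16,0,0,0],[-0.012,-0.006,0.21,0,0,0],[-0.012,-0.006,0.24,0,0,0],[-0.012,-0.006,0.255,0,0,0],[-0.012,-0.006,0.255,0,0,0]]]';python3 -m inch '[[[0,0,0.003,0,0,0],[0,0,0.006,0,0,0],[0,0,0.009,0,0,0],[0,0,0.012,0,0,0],[0,0,0.014,0,0,0],[0,0,0.014,0,0,0]]]';  python3 d.py 530 -446.8 26 156.3
```

```text
clock: 12.43
eef_pos: [530.3, -448.1, 26.7]
tcp_rot: [3.141, -0.002, 2.728]
contact_force: [-1.2, 0.3, -0.1]
opening: 0.454
grasp_force: 30.5
clock: 12.93
eef_pos: [531.1, -448.7, 25.7]
tcp_rot: [-3.141, 0.001, 2.728]
contact_force: [-1.2, 1.3, 4.0]
opening: 0.454
grasp_force: 30.8
t 12.9333 pos [ 531.1 -448.7   25.7] yaw 156.3 F [-1.2  1.3  4. ] open 0.454 g 30.8
shift [ 0.0088  0.0065 -0.0013] turn [-0.0001  0.0002 -0.    ] rows 0.05306137645164671 0.0056216057511082745
```

```bash
python3 -m inch '[[[0,0,0,0,0,0],[0,0,0,0,0,0],[0,0,0,0,0,0],[0,0,0,0,0,0],[0,0,0,0,0,0],[0,0,0,0,0,0]]]' 1;python3 -m inch '[[[0,0,-0.05,0,0,0],[0,0,-0.12,0,0,0],[0,0,-0.22,0,0,0],[0,0,-0.34,0,0,0],[0,0,-0.48,0,0,0],[0,0,-0.54,0,0,0],[0,0,-0.55,0,0,0],[0,0,-0.55,0,0,0]]]';  python3 d.py 356 -317.5 130 56
python3 - <<'E'
from h import *
f=r.grab_frame("top")
for p,c in blobs(f,"blue"):
    for z in(30,):
        w=ray("top",c,z);x=ray("top",p,z)[0].round(1)
        if abs(x[1]+317)<40: 
            print(x,cv2.minAreaRect(w.astype(np.float32)));W=ray("top",c,60);print(W[::max(1,len(W)//14)].round().tolist())
a=f[215:265,310:370];cv2.imwrite("pics/h1.png",cv2.resize(a,(720,600),interpolation=2)[:,:,::-1])
E
```

```text
clock: 13.43
eef_pos: [530.9, -448.5, 25.0]
tcp_rot: [3.142, -0.0, 2.728]
contact_force: [0.4, -0.5, 0.1]
opening: 1.003
grasp_force: 0.0
clock: 14.1
eef_pos: [531.3, -448.9, 136.5]
tcp_rot: [-3.141, 0.002, 2.728]
contact_force: [0.4, 0.2, -0.9]
opening: 1.0
grasp_force: 0.0
t 14.1 pos [ 531.3 -448.9  136.5] yaw 156.3 F [ 0.4  0.2 -0.9] open 1.0 g 0.0
shift [1.0669 0.2491 0.0297] turn [5.000e-04 7.000e-04 5.572e-01] rows 5.256422453144041 14.006908532343461
[ 355.7 -319. ] ((355.5927429199219, -318.01837158203125), (101.27542114257812, 45.83887481689453), 57.59272384643555)
[[394.0, -292.0], [394.0, -294.0], [389.0, -301.0], [354.0, -357.0], [352.0, -361.0], [350.0, -361.0], [346.0, -361.0], [343.0, -361.0], [323.0, -345.0], [320.0, -339.0], [319.0, -337.0], [319.0, -332.0], [321.0, -328.0], [323.0, -323.0], [329.0, -314.0], [345.0, -291.0], [355.0, -277.0], [367.0, -262.0], [371.0, -262.0], [381.0, -267.0], [383.0, -269.0], [394.0, -283.0]]
```

View pics/h1.png

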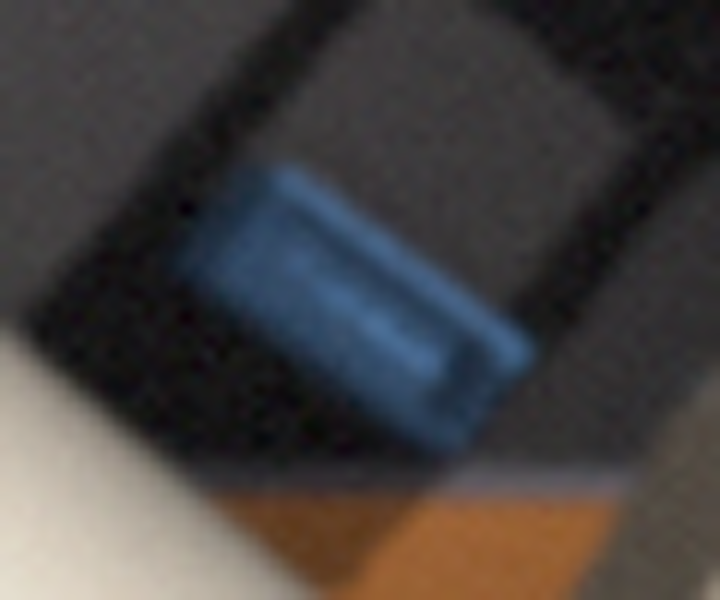

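```bash
python3 -m inch '[[[0.12,0.03,0,0,0,0.039],[0.25,0.06,0,0,0,0.078],[0.38,0.09,0,0,0,0.117],[0.51,0.12,0,0,0,0.156],[0.64,0.16,0,0,0,0.195],[0.78,0.19,0,0,0,0.234],[0.9,0.22,0,0,0,0.273],[1,0.249,0.03,0,0,0.312]]]' 1;python3 -m inch '[[[0,0,0,0,0,0.039],[0,0,0,0,0,0.078],[0,0,0,0,0,0.117],[0,0,0,0,0,0.156],[0,0,0,0,0,0.195],[0,0,0,0,0,0.234],[0,0,0,0,0,0.242],[0,0,0,0,0,0.242]]]'; python3 d.py 358 -317 110 56.5
```

```text
clock: 14.82
eef_pos: [365.6, -320.8, 128.1]
tcp_rot: [-3.14, -0.002, 1.742]
contact_force: [0.4, 0.8, -0.2]
opening: 1.004
grasp_force: 0.0
clock: 15.48
eef_pos: [366.9, -321.7, 127.6]
tcp_rot: [-3.139, -0.0, 0.986]
contact_force: [0.1, -0.2, -0.5]
opening: 1.004
grasp_force: 0.0
t 15.4833 pos [ 366.9 -321.7  127.6] yaw 56.5 F [ 0.1 -0.2 -0.5] open 1.004 g 0.0
shift [-0.0049 -0.0497  0.0882] turn [-0.0009 -0.0001  0.    ] rows 0.4860129968031437 0.02321162688849042
```

```bash
python3 -m inch '[[[-0.005,-0.05,0.05,0,0,0],[-0.005,-0.05,0.15,0,0,0],[-0.005,-0.05,0.25,0,0,0],[-0.005,-0.05,0.35,0,0,0],[-0.005,-0.05,0.45,0,0,0],[-0.005,-0.05,0.53,0,0,0],[-0.005,-0.05,0.551,0,0,0],[-0.005,-0.05,0.551,0,0,0]]]' 1 35;python3 -m inch '[[[0,0,0,0,0,0],[0,0,0,0,0,0],[0,0,0,0,0,0],[0,0,0,0,0,0],[0,0,0,0,0,0],[0,0,0,0,0,0],[0,0,0,0,0,0],[0,0,0,0,0,0]]]' -1 35;python3 -m inch '[[[0,0,-0.03,0,0,0],[0,0,-0.1,0,0,0],[0,0,-0.2,0,0,0],[0,0,-0.3,0,0,0],[0,0,-0.4,0,0,0],[0,0,-0.5,0,0,0],[0,0,-0.56,0,0,0],[0,0,-0.6,0,0,0]]]';  python3 d.py 665.3 87.6 139 107
python3 - <<'E'
from h import *
o,F=measure(dict(holder=(358,-317)))
print(o["holder"])
q=proj("scene",[358,-317,140]).astype(int);a=F["scene"][max(q[1]-45,0):q[1]+45,q[0]-60:q[0]+60]
cv2.imwrite("pics/h2.png",cv2.resize(a,None,fx=5,fy=5,interpolation=2)[:,:,::-1])
E
```

```text
clock: 16.15
eef_pos: [357.6, -316.7, 17.3]
tcp_rot: [-3.138, -0.001, 0.988]
contact_force: [-0.0, 0.2, -0.1]
opening: 1.0
grasp_force: 0.0
clock: 16.82
eef_pos: [359.3, -318.2, 19.8]
tcp_rot: [3.14, 0.0, 0.987]
contact_force: [-1.1, 1.1, 5.3]
opening: 0.422
grasp_force: 34.5
clock: 17.48
eef_pos: [359.4, -318.2, 141.0]
tcp_rot: [3.139, 0.0, 0.987]
contact_force: [0.3, -0.4, -1.0]
opening: 0.417
grasp_force: 35.0
t 17.4833 pos [ 359.4 -318.2  141. ] yaw 56.6 F [ 0.3 -0.4 -1. ] open 0.417 g 35.0
shift [2.5362 0.1589 0.0095] turn [ 0.0007  0.0005 -0.2801] rows 12.188021760587965 7.042783765006463
{'top': (array([ 368.3, -326.6]), array([48., 47.]), 56.2)}
```

View pics/h2.png

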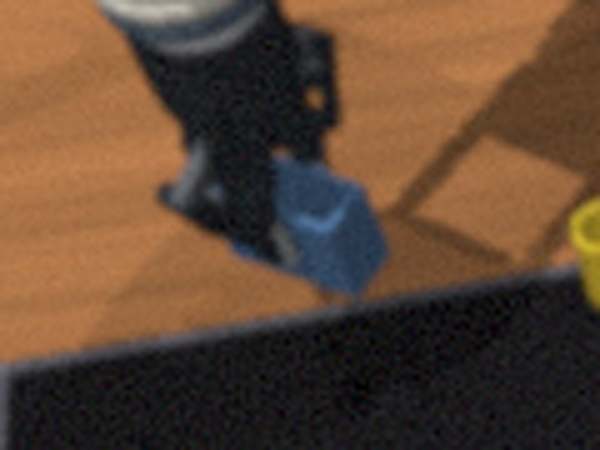

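```bash
python3 -m inch '[[[0.03,0.002,0,0,0,0],[0.1,0.006,0,0,0,0],[0.2,0.012,0,0,0,0],[0.32,0.02,0,0,0,0],[0.45,0.028,0,0,0,0],[0.58,0.036,0,0,0,0],[0.71,0.045,0,0,0,0],[0.85,0.053,0,0,0,0]]]'; python3 -m inch '[[[0.13,0.008,0,0,0,0],[0.26,0.016,0,0,0,0],[0.39,0.024,0,0,0,0],[0.52,0.033,0,0,0,0],[0.65,0.041,0,0,0,0],[0.78,0.049,0,0,0,0],[0.91,0.057,0,0,0,0],[1,0.063,0,0,0,0]]]'; python3 -m inch '[[[0.1,0.006,0,0,0,0],[0.22,0.014,0,0,0,0],[0.34,0.022,0,0,0,0],[0.45,0.028,0,0,0,0],[0.55,0.035,0,0,0,0],[0.62,0.04,0,0,0,0],[0.66,0.042,0,0,0,0],[0.686,0.043,0,0,0,0]]]';python3 -m inch '[[[0,0,0,0,0,-0.02],[0,0,0,0,0,-0.055],[0,0,0,0,0,-0.092],[0,0,0,0,0,-0.13],[0,0,0,0,0,-0.168],[0,0,0,0,0,-0.206],[0,0,0,0,0,-0.244],[0,0,0,0,0,-0.28]]]';python3 -m inch '[[[0,0,0.05,0,0,0],[0,0,0.1,0,0,0],[0,0,0.15,0,0,0],[0,0,0.2,0,0,0],[0,0,0.2,0,0,0],[0,0,0.2,0,0,0]]]';  python3 d.py 665.3 87.6 26 107
python3 - <<'E'
from h import *
f=r.grab_frame("scene")
q=proj("scene",[665,88,50]).astype(int);a=f[max(q[1]-45,0):q[1]+45,q[0]-60:q[0]+60]
cv2.imwrite("pics/h3.png",cv2.resize(a,None,fx=6,fy=6,interpolation=2)[:,:,::-1]);print(q)
b=[(p.round(1),ray("scene",p,98)[0].round(1)) for p,c in blobs(f,"blue")];print(b)
E
```

```text
clock: 18.25
eef_pos: [461.2, -180.1, 137.6]
tcp_rot: [-3.139, 0.001, 0.987]
contact_force: [1.2, -0.3, -1.4]
opening: 0.418
grasp_force: 35.0
clock: 18.92
eef_pos: [582.5, -19.5, 137.4]
tcp_rot: [-3.14, 0.001, 0.988]
contact_force: [0.9, -0.0, -1.1]
opening: 0.417
grasp_force: 35.0
clock: 19.58
eef_pos: [664.7, 88.7, 137.8]
tcp_rot: [-3.14, 0.001, 0.988]
contact_force: [0.3, 1.2, -1.8]
opening: 0.422
grasp_force: 35.0
clock: 20.25
eef_pos: [664.1, 87.1, 138.5]
tcp_rot: [-3.14, 0.0, 1.872]
contact_force: [0.6, -0.4, -0.7]
opening: 0.419
grasp_force: 35.1
clock: 20.75
eef_pos: [664.0, 87.8, 97.5]
tcp_rot: [-3.139, -0.0, 1.866]
contact_force: [0.0, -0.3, -0.8]
opening: 0.422
grasp_force: 35.1
t 20.75 pos [664.   87.8  97.5] yaw 106.9 F [ 0.  -0.3 -0.8] open 0.422 g 35.1
shift [-0.0029  0.0068  0.3574] turn [-0.0008 -0.0001 -0.0005] rows 1.7143951575856753 0.022956226571018323
[298 230]
[(array([168.4, 248.4]), array([ 661.5, -255.9])), (array([ 98.7, 226.5]), array([ 559.8, -428.4])), (array([292.7, 222.7]), array([660.3,  69.1])), (array([250.2, 177.1]), array([493.8,  -9.7]))]
```

View pics/h3.png

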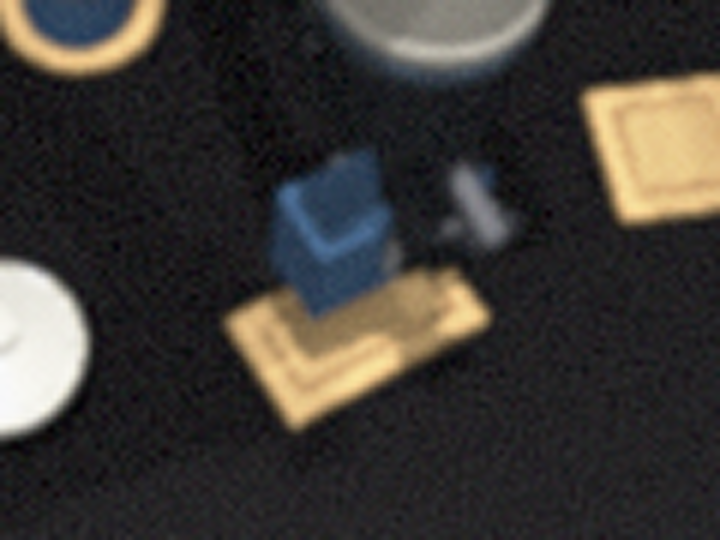

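```bash
python3 -c "
from h import *
for z,px in((80,(318,315)),(140,(328,252))):
  w=ray('scene',(238+px[0]/6-.4,185+px[1]/6-.4),z)[0];print(w,w-[29.5,-34.9])"
```

```text
[691.24849526  56.12875018] [661.74849526  91.02875018]
[690.66327556  55.86215539] [661.16327556  90.76215539]
```

```bash
python3 -m inch '[[[-0.013,0.006,0.06,0,0,0],[-0.013,0.006,0.13,0,0,0],[-0.013,0.006,0.2,0,0,0],[-0.013,0.006,0.27,0,0,0],[-0.013,0.006,0.32,0,0,0],[-0.013,0.006,0.345,0,0,0],[-0.013,0.006,0.355,0,0,0],[-0.013,0.006,0.355,0,0,0]]]';python3 -m inch '[[[0,0,0.003,0,0,0],[0,0,0.006,0,0,0],[0,0,0.009,0,0,0],[0,0,0.012,0,0,0],[0,0,0.014,0,0,0],[0,0,0.014,0,0,0]]]';  python3 d.py 665.3 87.6 26 107
```

```text
clock: 21.47
eef_pos: [666.5, 85.8, 27.2]
tcp_rot: [-3.141, -0.0, 1.867]
contact_force: [0.4, 0.4, -0.9]
opening: 0.419
grasp_force: 35.1
clock: 21.97
eef_pos: [667.1, 85.8, 25.9]
tcp_rot: [3.141, 0.0, 1.867]
contact_force: [-1.1, -0.1, 3.6]
opening: 0.421
grasp_force: 35.6
t 21.9667 pos [667.1  85.8  25.9] yaw 107.0 F [-1.1 -0.1  3.6] open 0.421 g 35.6
shift [ 0.0111 -0.0058 -0.0007] turn [ 0.0002  0.     -0.0002] rows 0.060081441985042984 0.007369456289208834
```

```bash
python3 -m inch '[[[0,0,0,0,0,0],[0,0,0,0,0,0],[0,0,0,0,0,0],[0,0,0,0,0,0],[0,0,0,0,0,0],[0,0,0,0,0,0]]]' 1;python3 -m inch '[[[0,0,-0.05,0,0,0],[0,0,-0.12,0,0,0],[0,0,-0.22,0,0,0],[0,0,-0.34,0,0,0],[0,0,-0.48,0,0,0],[0,0,-0.54,0,0,0],[0,0,-0.55,0,0,0],[0,0,-0.55,0,0,0]]]';  python3 d.py 634 -266.7 130 112.5
```

```text
clock: 22.47
eef_pos: [666.7, 85.8, 25.0]
tcp_rot: [-3.141, -0.0, 1.867]
contact_force: [-0.2, 1.4, 1.2]
opening: 0.999
grasp_force: 0.0
clock: 23.13
eef_pos: [667.3, 85.9, 136.4]
tcp_rot: [3.139, 0.0, 1.867]
contact_force: [-0.2, 0.1, -0.8]
opening: 1.0
grasp_force: 0.0
t 23.1333 pos [667.3  85.9 136.4] yaw 107.0 F [-0.2  0.1 -0.8] open 1.0 g 0.0
shift [-1.6376 -0.6741  0.0311] turn [ 0.0007  0.0002 -0.0307] rows 8.495191874297737 0.771925205462809
```

```bash
python3 -m inch '[[[-0.1,-0.04,0,0,0,0],[-0.25,-0.1,0,0,0,0],[-0.4,-0.165,0,0,0,0],[-0.55,-0.227,0,0,0,0],[-0.7,-0.289,0,0,0,0],[-0.8,-0.33,0,0,0,0]]]' 1; python3 -m inch '[[[-0.15,-0.062,0,0,0,-0.01],[-0.3,-0.124,0,0,0,-0.02],[-0.45,-0.186,0,0,0,-0.031],[-0.6,-0.248,0,0,0,-0.031],[-0.75,-0.31,0,0,0,-0.031],[-0.838,-0.344,0.03,0,0,-0.031],[-0.838,-0.344,0.03,0,0,-0.031],[-0.838,-0.344,0.03,0,0,-0.031]]]';python3 d.py 634 -266.7 18.3 112.5
python3 - <<'E'
from h import *
o,F=measure(dict(holder=(665,88),cup=(528,-446),jar=(459,-3)))
for k in("caddy","holder","oblong","cup","small","jar","large"):print(k,o[k])
q=proj("scene",[634,-267,60]).astype(int);a=F["scene"][max(q[1]-45,0):q[1]+45,q[0]-60:q[0]+60]
q=proj("scene",[665,88,30]).astype(int);b=F["scene"][max(q[1]-45,0):q[1]+45,q[0]-60:q[0]+60]
cv2.imwrite("pics/k1.png",cv2.resize(np.hstack([a,b]),(800,300),interpolation=2)[:,:,::-1])
E
```

```text
clock: 23.63
eef_pos: [648.6, -89.0, 133.1]
tcp_rot: [-3.139, -0.001, 1.866]
contact_force: [-0.5, -0.2, -0.3]
opening: 0.995
grasp_force: 0.0
clock: 24.3
eef_pos: [631.9, -267.3, 126.8]
tcp_rot: [-3.139, -0.003, 1.962]
contact_force: [0.1, -0.3, 0.3]
opening: 1.001
grasp_force: 0.0
t 24.3 pos [ 631.9 -267.3  126.8] yaw 112.4 F [ 0.1 -0.3  0.3] open 1.001 g 0.0
shift [-0.0027  0.0119  0.5427] turn [-0.0007 -0.0008 -0.0004] rows 2.6035436424768985 0.0293966929588734
caddy {'scene': (array([ 633.6, -266.1]), array([86., 55.]), 21.8)}
holder {'top': (array([670.3,  88.3]), array([43., 77.]), 16.0), 'scene': (array([658.5,  91. ]), array([ 57., 104.]), 15.6)}
oblong {'top': (array([663.6,  88. ]), array([ 64., 112.]), 16.8), 'scene': (array([675.9,  80.3]), array([ 63., 111.]), 16.8)}
cup {'scene': (array([ 520.1, -453.4]), array([78., 46.]), 19.3)}
small {'scene': (array([ 531.6, -444.4]), array([54., 65.]), 37.8)}
jar {'top': (array([461.3,  -3.5]), array([51., 52.]), 0.7), 'scene': (array([452.5,  -2.1]), array([67., 99.]), 77.1)}
large {'top': (array([457.8,  -2.3]), array([86., 86.]), 0.7), 'scene': (array([466. ,  -3.3]), array([85., 68.]), 81.5)}
```

View pics/k1.png

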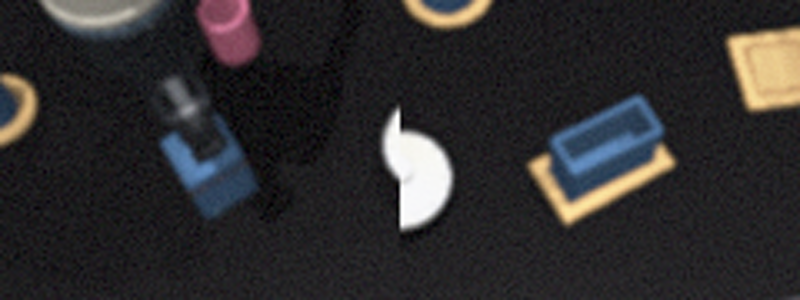

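```bash
python3 -m inch '[[[0,0.008,0.05,0,0,0],[0,0.008,0.15,0,0,0],[0,0.008,0.25,0,0,0],[0,0.008,0.35,0,0,0],[0,0.008,0.45,0,0,0],[0,0.008,0.53,0,0,0],[0,0.008,0.551,0,0,0],[0,0.008,0.551,0,0,0]]]' 1 40;python3 -m inch '[[[0,0,0,0,0,0],[0,0,0,0,0,0],[0,0,0,0,0,0],[0,0,0,0,0,0],[0,0,0,0,0,0],[0,0,0,0,0,0],[0,0,0,0,0,0],[0,0,0,0,0,0]]]' -1 40;python3 -m inch '[[[0,0,-0.03,0,0,0],[0,0,-0.1,0,0,0],[0,0,-0.2,0,0,0],[0,0,-0.3,0,0,0],[0,0,-0.4,0,0,0],[0,0,-0.5,0,0,0],[0,0,-0.57,0,0,0],[0,0,-0.62,0,0,0]]]';  python3 d.py 609.1 267 142 85.3
```

```text
clock: 25.07
eef_pos: [634.0, -264.7, 17.0]
tcp_rot: [-3.139, -0.002, 1.966]
contact_force: [-1.2, -0.2, 0.2]
opening: 0.999
grasp_force: 0.0
clock: 25.73
eef_pos: [635.7, -266.6, 20.3]
tcp_rot: [3.14, 0.001, 1.964]
contact_force: [0.4, 0.3, 5.7]
opening: 0.556
grasp_force: 40.8
clock: 26.4
eef_pos: [635.4, -266.5, 145.4]
tcp_rot: [3.14, 0.002, 1.964]
contact_force: [-0.5, -0.5, -2.6]
opening: 0.56
grasp_force: 40.0
t 26.4 pos [ 635.4 -266.5  145.4] yaw 112.5 F [-0.5 -0.5 -2.6] open 0.56 g 40.0
shift [2.5142 0.9012 0.0145] turn [0.0006 0.0004 0.1514] rows 12.809762723071533 3.8051991863272017
```

```bash
python3 -m inch '[[[0.03,0.011,0,0,0,0],[0.1,0.036,0,0,0,0],[0.2,0.072,0,0,0,0],[0.32,0.115,0,0,0,0],[0.45,0.161,0,0,0,0],[0.58,0.208,0,0,0,0],[0.71,0.254,0,0,0,0],[0.85,0.305,0,0,0,0]]]'; python3 -m inch '[[[0.13,0.047,0,0,0,0],[0.26,0.093,0,0,0,0],[0.39,0.14,0,0,0,0],[0.52,0.186,0,0,0,0],[0.65,0.233,0,0,0,0],[0.78,0.279,0,0,0,0],[0.91,0.326,0,0,0,0],[1,0.358,0,0,0,0]]]'; python3 -m inch '[[[0.1,0.036,0,0,0,0],[0.22,0.079,0,0,0,0],[0.34,0.122,0,0,0,0],[0.45,0.161,0,0,0,0],[0.55,0.197,0,0,0,0],[0.62,0.222,0,0,0,0],[0.65,0.233,0,0,0,0],[0.664,0.238,0,0,0,0]]]';python3 -m inch '[[[0,0,0,0,0,0.02],[0,0,0,0,0,0.05],[0,0,0,0,0,0.085],[0,0,0,0,0,0.12],[0,0,0,0,0,0.145],[0,0,0,0,0,0.151],[0,0,0,0,0,0.151]]]';python3 -m inch '[[[0,0,0.05,0,0,0],[0,0,0.1,0,0,0],[0,0,0.17,0,0,0],[0,0,0.22,0,0,0],[0,0,0.22,0,0,0],[0,0,0.22,0,0,0]]]';  python3 d.py 609.1 267 26 85.3
python3 - <<'E'
from h import *
f=r.grab_frame("scene")
q=proj("scene",[609,267,50]).astype(int);a=f[max(q[1]-45,0):q[1]+45,q[0]-60:q[0]+60]
cv2.imwrite("pics/k2.png",cv2.resize(a,None,fx=6,fy=6,interpolation=2)[:,:,::-1]);print(q)
E
```

```text
clock: 27.07
eef_pos: [624.3, -83.4, 141.1]
tcp_rot: [-3.139, -0.002, 1.964]
contact_force: [0.3, 0.4, -3.5]
opening: 0.556
grasp_force: 40.0
clock: 27.73
eef_pos: [613.3, 129.5, 141.2]
tcp_rot: [-3.139, -0.001, 1.966]
contact_force: [0.3, -0.9, -4.0]
opening: 0.562
grasp_force: 40.0
clock: 28.4
eef_pos: [607.4, 268.3, 141.9]
tcp_rot: [-3.14, 0.0, 1.966]
contact_force: [-0.2, -1.1, -3.1]
opening: 0.554
grasp_force: 40.0
clock: 28.98
eef_pos: [608.3, 266.3, 142.6]
tcp_rot: [-3.141, 0.001, 1.49]
contact_force: [-0.9, 0.1, -4.0]
opening: 0.558
grasp_force: 40.0
clock: 29.48
eef_pos: [607.7, 266.9, 97.3]
tcp_rot: [-3.139, 0.001, 1.49]
contact_force: [-0.2, 0.1, -3.2]
opening: 0.561
grasp_force: 40.0
t 29.4833 pos [607.7 266.9  97.3] yaw 85.4 F [-0.2  0.1 -3.2] open 0.561 g 40.0
shift [0.0016 0.0079 0.3567] turn [-0.0007  0.0004  0.0005] rows 1.7109962917234116 0.02487777094861106
[352 201]
```

View pics/k2.png

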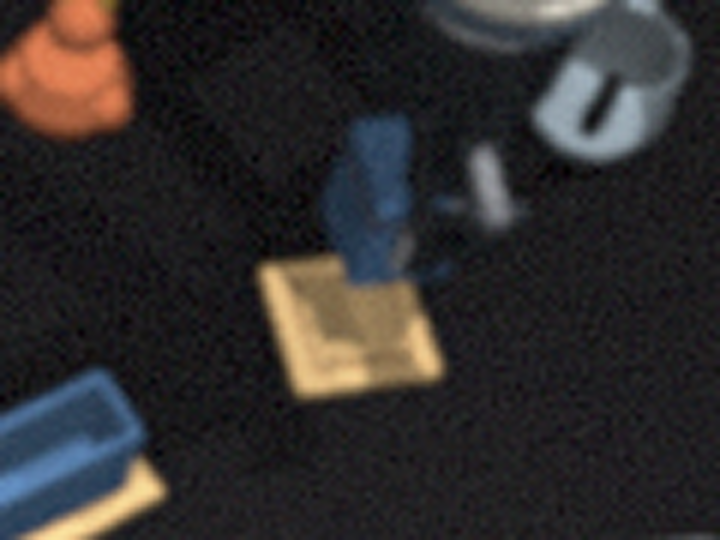

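```bash
python3 -m inch '[[[0,0.004,0.06,0,0,0],[0,0.004,0.13,0,0,0],[0,0.004,0.2,0,0,0],[0,0.004,0.27,0,0,0],[0,0.004,0.32,0,0,0],[0,0.004,0.345,0,0,0],[0,0.004,0.355,0,0,0],[0,0.004,0.355,0,0,0]]]';python3 -m inch '[[[0,0,0.003,0,0,0],[0,0,0.006,0,0,0],[0,0,0.009,0,0,0],[0,0,0.012,0,0,0],[0,0,0.014,0,0,0],[0,0,0.014,0,0,0]]]';  python3 d.py 609.1 267 26 85.3
```

```text
clock: 30.2
eef_pos: [609.1, 267.1, 27.4]
tcp_rot: [-3.141, 0.0, 1.49]
contact_force: [-1.0, -0.6, -3.2]
opening: 0.557
grasp_force: 40.2
clock: 30.7
eef_pos: [609.7, 267.4, 26.3]
tcp_rot: [3.141, -0.001, 1.49]
contact_force: [-1.8, -0.3, 4.9]
opening: 0.56
grasp_force: 41.1
t 30.7 pos [609.7 267.4  26.3] yaw 85.4 F [-1.8 -0.3  4.9] open 0.56 g 41.1
shift [-0.0023 -0.003   0.0015] turn [ 0.0003 -0.0002  0.0004] rows 0.019544793049875483 0.013182079966652088
```

Release, rise, and retreat to the robot's side (x about 350) so both cameras see everything.

```bash
python3 -m inch '[[[0,0,0,0,0,0],[0,0,0,0,0,0],[0,0,0,0,0,0],[0,0,0,0,0,0],[0,0,0,0,0,0],[0,0,0,0,0,0]]]' 1;python3 -m inch '[[[0,0,-0.05,0,0,0],[0,0,-0.12,0,0,0],[0,0,-0.22,0,0,0],[0,0,-0.34,0,0,0],[0,0,-0.5,0,0,0],[0,0,-0.68,0,0,0],[0,0,-0.8,0,0,0],[0,0,-0.85,0,0,0]]]'; python3 -m inch '[[[0.1,-0.15,0,0,0,0],[0.2,-0.3,0,0,0,0],[0.35,-0.45,0,0,0,0],[0.5,-0.6,0,0,0,0],[0.62,-0.75,0,0,0,0],[0.75,-0.85,0,0,0,0],[0.85,-0.95,0,0,0,0],[0.85,-0.95,0,0,0,0]]]';python3 d.py 609.1 267 26 85.3
python3 - <<'E'
from h import *
o,F=measure(dict(caddy=(609,267),holder=(665,88),cup=(528,-446),jar=(459,-3)))
for k in o:print(k,o[k])
def crop(n,c,z=40):
    q=proj(n,[*c,z]).astype(int);return cv2.resize(F[n][q[1]-28:q[1]+28,q[0]-28:q[0]+28],(200,200),interpolation=2)
P=[(609,267),(665,88),(528,-446),(459,-3)]
cv2.imwrite("pics/fin.png",np.vstack([np.hstack([crop(n,p) for p in P]) for n in("top","scene")])[:,:,::-1])
E
```

```text
clock: 31.2
eef_pos: [609.3, 267.2, 25.0]
tcp_rot: [-3.142, 0.0, 1.49]
contact_force: [-0.0, 0.0, -0.4]
opening: 1.001
grasp_force: 0.0
clock: 31.87
eef_pos: [611.3, 268.0, 201.3]
tcp_rot: [3.135, -0.004, 1.49]
contact_force: [0.7, 0.1, 0.2]
opening: 1.001
grasp_force: 0.0
clock: 32.53
eef_pos: [430.3, 455.4, 195.5]
tcp_rot: [-3.141, -0.001, 1.493]
contact_force: [-0.4, -0.1, 0.0]
opening: 1.0
grasp_force: 0.0
t 32.5333 pos [430.3 455.4 195.5] yaw 85.6 F [-0.4 -0.1  0. ] open 1.0 g 0.0
shift [-0.8711  0.9651  0.8452] turn [-0.0003 -0.0004  0.0014] rows 7.437418272275041 0.03837303663785593
cup {'top': (array([ 530.9, -453.4]), array([34., 52.]), 8.3), 'scene': (array([ 519.8, -453.5]), array([78., 48.]), 17.7)}
jar {'top': (array([461.3,  -3.5]), array([51., 53.]), 0.7), 'scene': (array([452.3,  -2.3]), array([67., 99.]), 80.5)}
caddy {'top': (array([612.9, 274.3]), array([56., 51.]), 87.1), 'scene': (array([601.2, 276.7]), array([73., 86.]), 83.2)}
holder {'top': (array([670.2,  88.4]), array([43., 77.]), 14.7), 'scene': (array([658.5,  91. ]), array([ 57., 103.]), 15.3)}
small {'top': (array([ 525.7, -442.7]), array([67., 55.]), 20.9), 'scene': (array([ 531.5, -443.9]), array([55., 65.]), 38.4)}
large {'top': (array([457.8,  -2.3]), array([86., 87.]), 0.7), 'scene': (array([466.1,  -3.4]), array([87., 69.]), 81.4)}
square {'top': (array([601.1, 260.4]), array([75., 76.]), 84.2), 'scene': (array([616.8, 260.1]), array([75., 77.]), 85.9)}
oblong {'top': (array([663.6,  88.1]), array([ 64., 112.]), 16.8), 'scene': (array([676. ,  80.3]), array([ 64., 111.]), 16.9)}
```

View pics/fin.png

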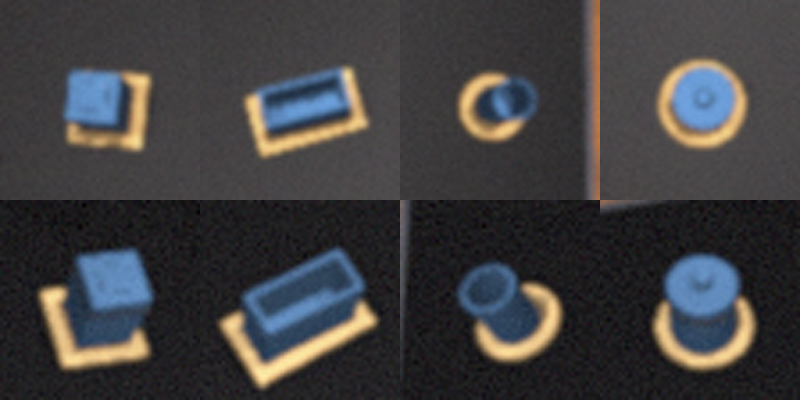

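```bash
python3 -c "
from h import *
T={'caddy':((609,267),78,(95,98),(608.,267)),'holder':((665,88),66,(107,99),(664.1,88)),'cup':((528,-446),68,(115,100),(527,-446)),'jar':((459,-3),72,(103,99),(457.9,-2.6))}
S={'caddy':((115,78),(610.3,267)),'holder':((104,92),(666.6,87.2)),'cup':((89,89),(528.9,-446.2)),'jar':((103,85),(460.2,-2.8))}
for k,(P,z,c,g) in T.items():
  for n,cc,gg in(('top',c,g),('scene',*S[k])):
    q=proj(n,[*P,40]).astype(int)-28;w=ray(n,q+(np.array(cc)+.5)*56/200-.5,z)[0];print(k,n,w.round(1),'err',(w-gg).round(1))"
```

```text
caddy top [607.9 266.1] err [-0.1 -0.9]
caddy scene [610.1 268.6] err [-0.2  1.6]
holder top [665.5  83.1] err [ 1.4 -4.9]
holder scene [668.1  86.4] err [ 1.5 -0.8]
cup top [ 528.6 -447.4] err [ 1.6 -1.4]
cup scene [ 531.4 -445.5] err [2.5 0.7]
jar top [460.3  -3.4] err [ 2.4 -0.8]
jar scene [463.5  -3. ] err [ 3.3 -0.2]
```

All four are within about 5 mm of centre, upright and parallel, and the robot is clear, so I'm handing in.

```bash
python3 -c "
from rig import r
print(r.sign_off())"
```

```text
the job is handed in; nothing more can be done
None
```

The cup, jar, caddy and holder stand upright on their matching coasters, each within about 5 mm of centre by my last camera check; the caddy and holder are parallel to their outlines, the arm never touched the jug or toad, and I handed the job in at about 33 s without seeing the verdict.

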